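# Meter four mixing balls into a touch-up tin

### The job

Stand the empty orange-banded tin on the black mat under the dispenser's chute. Then pull the hopper's slide gate partly open, just far enough that exactly four of its eight white mixing balls run into the tin and the other four stay in the hopper, and push the gate fully shut again. Leave the tin standing there with its four balls, and leave everything else on the bench where it is.

Things in the scene. Friction and masses are not known exactly. Their poses are not given: they have to be found in the camera images.
- dispenser: Bench dispenser for mixing balls: blue sheet-metal stand and hopper, steel chute, bolted down (fixed). Origin: on the bench, straight below the hopper's middle; z up. Its -x axis points the way the gate is pulled open (roughly towards the robot), its +y axis the way the chute runs down (roughly to the robot's left). Base plate 5 mm thick, x from -65 to 65, y from -70 to 155 mm.
- hopper_floor (a point): Middle of the hopper's floor (the gate's top), 212 mm up; axes as the dispenser. Inside, the hopper is 80 long (x) and 39 wide (y); clear upright windows at x = -42 and 42, 112 wide; sides flare out to 60 mm either side at the open top, 90 above this point. The balls lie on the gate two abreast in four ranks, packed against the window nearest the knob by the gate's slope.
- chute_lip (a point): Middle of the lower lip of the chute's floor, at (0, 85, 102) mm in the dispenser's frame; axes as the dispenser. The chute runs down to it along +y at 38 degrees; at the lip it is 42 mm wide inside with side walls 24 mm high; the lip's underside is 98 mm above the bench. Balls leave it about 10 to 35 mm beyond the lip, falling into a tin on the mat.
- tin_spot (a point): Centre of the round black mat (80 mm across, flush) on the base plate where the tin stands: (0, 109, 5) mm in the dispenser's frame, same axes. A tin centred here has the chute lip 9 mm inside its outer wall and 13 mm above its rim. The mat is free on its +y, +x and -x sides; a gripper upright or leaning towards +y has room beside the chute.
- gate (a joint): Slide gate, a flat dark steel plate forming the hopper's whole floor: opening in m, 0 = shut, end stop 0.082. It slides along the dispenser's -x, 3 degrees downwards, stays where it is left, takes 2 to 3 N. Opening bares the floor from the end far from the knob; the balls stay put while it slides under them. First pair drops at about 0.021, second at 0.039, third at 0.057, last at 0.075.
- gate_knob (a point): Grip point on the gate's upright red knob: round, 22 mm in diameter, from 16 mm below to 16 mm above this point. It moves with the gate. With the gate shut it is 125 mm from the hopper's middle (81 mm in front of the near window) and 227 mm above the bench; the gate's plate lies 22 mm below it; the space around it is free.
- tin: The empty open tin, orange band between bare metal ends: 66 mm outside diameter, 61 mm inside, 80 mm tall, floor 3 mm, 0.12 kg. Origin: centre of its underside, z up along its axis. It stands loose on the bench among the other containers.
- ball_a1_center (a point): Centre of a white ceramic mixing ball, 18 mm in diameter, 18 g; at the start in the hopper, first (lies farthest from the knob, drops first) rank, on the chute's side (+y).
- ball_b1_center (a point): Centre of a white ceramic mixing ball, 18 mm in diameter, 18 g; at the start in the hopper, first (lies farthest from the knob, drops first) rank, on the far side from the chute (-y).
- ball_a2_center (a point): Centre of a white ceramic mixing ball, 18 mm in diameter, 18 g; at the start in the hopper, second rank, on the chute's side (+y).
- ball_b2_center (a point): Centre of a white ceramic mixing ball, 18 mm in diameter, 18 g; at the start in the hopper, second rank, on the far side from the chute (-y).
- ball_a3_center (a point): Centre of a white ceramic mixing ball, 18 mm in diameter, 18 g; at the start in the hopper, third rank, on the chute's side (+y).
- ball_b3_center (a point): Centre of a white ceramic mixing ball, 18 mm in diameter, 18 g; at the start in the hopper, third rank, on the far side from the chute (-y).
- ball_a4_center (a point): Centre of a white ceramic mixing ball, 18 mm in diameter, 18 g; at the start in the hopper, fourth (lies nearest the knob) rank, on the chute's side (+y).
- ball_b4_center (a point): Centre of a white ceramic mixing ball, 18 mm in diameter, 18 g; at the start in the hopper, fourth (lies nearest the knob) rank, on the far side from the chute (-y).
- can: Closed paint can with a green band, 68 mm diameter, 95 tall; origin at its underside's centre. Bystander.
- jar: White closed jar, 62 mm diameter, 85 tall; origin at its underside's centre. Bystander.
- tape: Roll of yellow masking tape lying flat, 104 mm across, 30 tall; origin at its underside's centre. Bystander.
- putty_knife: Putty knife with wooden handle, 210 mm long, lying flat along its own x axis, under 35 mm high; origin near its middle. Bystander.
- brush: Paint brush, 200 mm long, lying flat along its own x axis, under 35 mm high; origin near its middle. Bystander.
Things that resemble listed ones, but are neither listed nor needed, are in the scene too. What is shaped like the tin but pink, turquoise or yellow is not meant.

How it is judged:
By the outcome, as a careful person would: the job done as asked, in the order asked, and still so for the second after the job is handed in, with the robot touching nothing.
It also fails if it takes over 70 s, if anything falls off the work surface, if the arm or the gripper's body presses on something with over 40 N, if the wrist force passes 120 N, or if a joint passes its speed limit or range.

### The arm

A 6-joint arm with a two-finger parallel gripper is mounted at the origin on the work surface. World frame = base frame: x ahead of the robot, y to its left, z up, the work surface at z = 0. Lengths are in m, angles in rad, forces in N, time in s.
With the tool pointing down it reaches from about 0.35 to 0.775 m from the base axis. Payload 5.5 kg.
Tool frame: the origin (TCP) lies at the very end of the fingers, on their centre line; the grasp point (between the pads) lies 19 mm behind it; z points along the fingers, y is the direction in which the jaws open and shut (so a half turn about z gives the same grasp; the last joint's range is limited). The gripper opens to 85 mm and grips with 20 to 120 N. Pads are 22 mm wide; open, the fingers measure 114 mm over their backs; the gripper's body (76 mm by 85 mm) begins 54 mm behind the grasp point. The pads swing forward as they close: fully open they stand 13 mm farther back than shut.
Start: joints at [1.004, 0.313, 0.046, 1.304, 0, 1.431], TCP at [0.238, 0.523, 0.193] pointing down, gripper open.
Joint ranges: [-2.76, 2.76], [-0.86, 1.69], [-1.03, 1.26], [-2.2, 2.34], [-1.47, 1.5], [-3.14, 3.14]. Speed limits (rad/s): [2.57, 2.57, 3.14, 3.14, 3.14, 3.14].

### API

Orientations are given as a unit quaternion [w, x, y, z].
In Python, from cell import ctrl gives the robot as it stands. Calls block until the motion is done:
- ctrl.move_ptp(position, orientation): joint-space move of the TCP to a pose.
- ctrl.line_to(position, ori=None, speed=0.15, force_limit=None): straight line of the TCP; ori=None keeps the orientation; speed is the mean speed in m/s. With force_limit (N) it stops when the force on the tool has changed by that much, and returns True; else False.
- ctrl.set_joints(angles): joint-space move.
- ctrl.ungrasp() and ctrl.clamp(): open the fingers fully, or close them until they stop; the grip force is fixed at half the most.
- ctrl.hold(seconds).
- ctrl.inverse_kinematics(position, orientation): joint angles nearest the present ones, or None.
- ctrl.read_state(): the state.
- ctrl.camera(name): name is "side" or "top"; returns a dict with "image" (384x512x3 uint8, blue, green, red), "fovy" (degrees; the focal length in pixels is half the picture's height over the tangent of half this angle, whatever the lens; pixels are square), "cx", "cy" (the principal point, pixels), "k1" (the pictures are not rectified: a ray, as slopes to the right and down, at radius r is drawn at 1 + k1 r^2 times it, then the intrinsics apply), "camera_from_world" (4x4, takes a point from world to camera coordinates). Camera axes: x right, y down, z forward; pixel columns grow to the right and rows downward; lengths in m; the calibration is good to about 2 mm. A picture is of the moment at which its call begins. There is no depth.
A pose or a line that the arm cannot do raises ctrl.PlanningError and nothing moves.
- ctrl.hand_in(): hands the job in, once; it reports no verdict.
The state is a dict: "clock": time; "q": joint angles; "qd": joint speeds; "tau": joint torques, N m; "ee_pos": TCP position; "ee_rot": TCP orientation; "ft_force": force on the tool from outside, world axes, zero at the start; "moment": the same for the moment, N m; "opening": finger opening in m.
Only numpy, scipy, OpenCV 4.12 (cv2) and the standard library are available. Lean on these libraries where they do the work, as an engineer would, in place of code of your own. Each camera call takes 0.05 s, during which the arm holds its last target. There are 200 camera calls.

## Working session

There is one attempt and no reset: what is moved stays moved. The work goes in short steps, each a Python script; the robot and the scene stay as the last script left them, time stands still between calls to the robot, and variables do not carry over. Pictures are saved under pics/ and viewed, about 8 in all and at most 12, crops included, and the job is handed in when it is done.

```bash
mkdir -p pics; ls; cat > h.py <<'E'
import numpy as np, cv2
from cell import ctrl
def snap(n,f=None):
    c=ctrl.camera(n)
    if f: cv2.imwrite('pics/'+f,c['image'])
    return c
def intr(c):
    f=c['image'].shape[0]/2/np.tan(np.radians(c['fovy'])/2)
    return np.array([[f,0,c['cx']],[0,f,c['cy']],[0,0,1.]]), np.array([c['k1'],0,0,0,0.])
def ray(c,u,v):
    K,d=intr(c); p=cv2.undistortPoints(np.array([[[u,v]]],float),K,d)[0,0]
    T=np.array(c['camera_from_world']); R=T[:3,:3]
    return -R.T@T[:3,3], R.T@np.array([p[0],p[1],1.])
def onz(c,u,v,z):
    o,r=ray(c,u,v); return o+r*(z-o[2])/r[2]
def tri(c1,p1,c2,p2):
    o1,r1=ray(c1,*p1);o2,r2=ray(c2,*p2)
    s=np.linalg.lstsq(np.c_[r1,-r2],o2-o1,rcond=None)[0]
    a,b=o1+r1*s[0],o2+r2*s[1]; return (a+b)/2,np.linalg.norm(a-b)
def proj(c,P):
    K,d=intr(c);T=np.array(c['camera_from_world'])
    return cv2.projectPoints(np.atleast_2d(np.array(P,float)),cv2.Rodrigues(T[:3,:3])[0],T[:3,3],K,d)[0][:,0]
E
python3 - <<'E'
from h import *
for n in('top','side'):
    c=snap(n,n+'0.png'); print(n,c['fovy'],c['cx'],c['cy'],c['k1'],ray(c,256,192))
s=ctrl.read_state(); print(s['ee_rot'],s['opening'],s['clock'])
E
```

```text
pics
top 53.60288697727595 255.23195090776795 187.4885888844555 -0.1218524014125493 (array([ 0.43920617, -0.07843507,  1.26980979]), array([ 0.10995504, -0.00826345, -0.99397514]))
side 50.42709596096189 260.6938082319174 192.17363023440194 -0.008588490593255713 (array([0.51353566, 0.74968725, 0.88615978]), array([ 0.06773716, -0.75375497, -0.65375668]))
[-2.82766746e-04  2.11798659e-01  9.77312964e-01 -7.86788864e-04] 0.08556122948145245 0.1
```

View pics/top0.png

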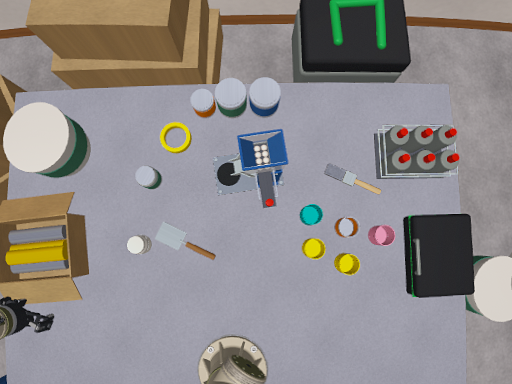

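View pics/side0.png

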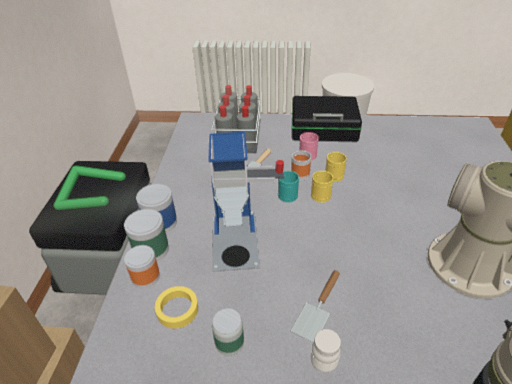

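```bash
python3 - <<'E'
from h import *
t=snap('top');s=snap('side')
def blobs(c,lo,hi,box,mn=30):
    x0,y0,x1,y1=box; im=cv2.cvtColor(c['image'],cv2.COLOR_BGR2HSV)
    m=cv2.inRange(im,lo,hi); k=np.zeros_like(m);k[y0:y1,x0:x1]=m[y0:y1,x0:x1]
    for q in cv2.findContours(k,cv2.RETR_EXTERNAL,cv2.CHAIN_APPROX_NONE)[0]:
        if len(q)>=12 and cv2.contourArea(q)>mn:
            e=cv2.minAreaRect(q); M=cv2.moments(q)
            yield (M['m10']/M['m00'],M['m01']/M['m00']),cv2.contourArea(q),e[1],cv2.boundingRect(q)
R=lambda g:np.round(g,4)
print('mat')
for c,b in((t,(210,155,245,190)),(s,(210,235,265,275))):
    for p,a,e,bb in blobs(c,(0,0,0),(180,255,40),b,80): print(R(p),a,R(e),R(onz(c,*p,.005)))
print('knob'); 
for c,b in((t,(255,190,285,212)),(s,(268,155,290,178))):
    for p,a,e,bb in blobs(c,(0,150,80),(6,255,255),b,10): print(R(p),a,R(e),bb,R(onz(c,*p,.235)))
print('orange')
for c,b in((t,(330,210,365,245)),(s,(285,148,318,180))):
    for p,a,e,bb in blobs(c,(5,120,60),(18,255,255),b,10): print(R(p),a,R(e),bb,R(onz(c,*p,.04)))
print('colors tins top z.06')
for lo,hi in(((22,150,80),(35,255,255)),((80,120,60),(95,255,255)),((150,60,80),(178,255,255))):
    for p,a,e,bb in blobs(t,lo,hi,(290,195,405,285),60): print(R(p),a,bb,R(onz(t,*p,.06)))
A=cv2.resize(t['image'][190:285,285:405],None,fx=5,fy=5,interpolation=3)[:,:600]
B=cv2.resize(t['image'][125:215,205:300],None,fx=5,fy=5,interpolation=3)
C=cv2.resize(s['image'][125:275,195:325],None,fx=4,fy=4,interpolation=3)
cv2.imwrite('pics/cropA.png',A);cv2.imwrite('pics/cropB.png',B);cv2.imwrite('pics/cropC.png',C)
E
```

```text
mat
[226.5859 174.2793] 287.0 [21.9474 19.0743] [0.6409 0.009  0.005 ]
knob
[269.0758 202.0606] 33.0 [6. 6.] (266, 199, 7, 7) [ 0.5254 -0.1222  0.235 ]
[279.2529 166.3707] 58.0 [ 6. 12.] (276, 160, 7, 13) [ 0.5271 -0.1066  0.235 ]
orange
[353.8544 225.9004] 43.5 [17.2341  8.0036] (348, 218, 10, 18) [ 0.4585 -0.4051  0.04  ]
[337.4103 227.5026] 32.5 [18.1108  7.1781] (335, 218, 9, 19) [ 0.4546 -0.3506  0.04  ]
[301.1099 169.448 ] 141.0 [17.5283 12.538 ] (292, 163, 18, 14) [ 0.4569 -0.349   0.04  ]
[301.007  157.2035] 47.5 [ 5. 14.] (294, 155, 15, 6) [ 0.4563 -0.4193  0.04  ]
colors tins top z.06
[346.7656 263.5572] 396.0 (334, 254, 26, 21) [ 0.3395 -0.3721  0.06  ]
[313.3203 248.2032] 344.5 (302, 239, 23, 20) [ 0.3907 -0.2666  0.06  ]
[310.9126 214.1753] 349.0 (300, 204, 23, 21) [ 0.4987 -0.2624  0.06  ]
[381.3034 234.88  ] 423.5 (368, 225, 27, 21) [ 0.427  -0.4885  0.06  ]
```

View pics/cropA.png

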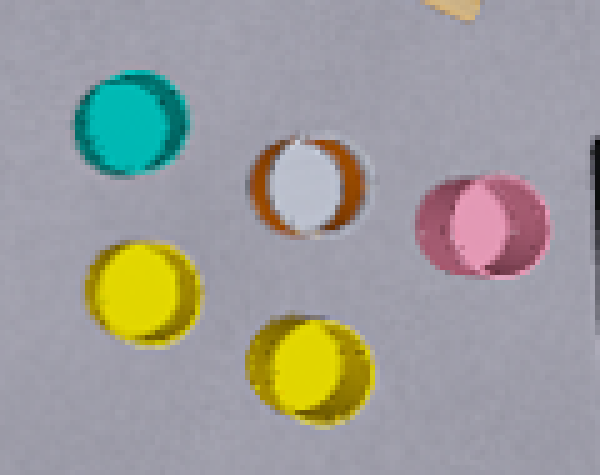

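View pics/cropB.png

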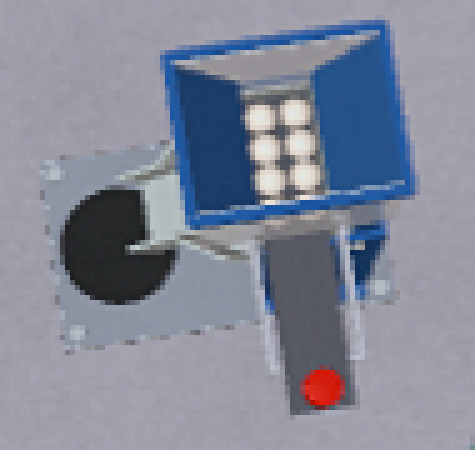

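View pics/cropC.png

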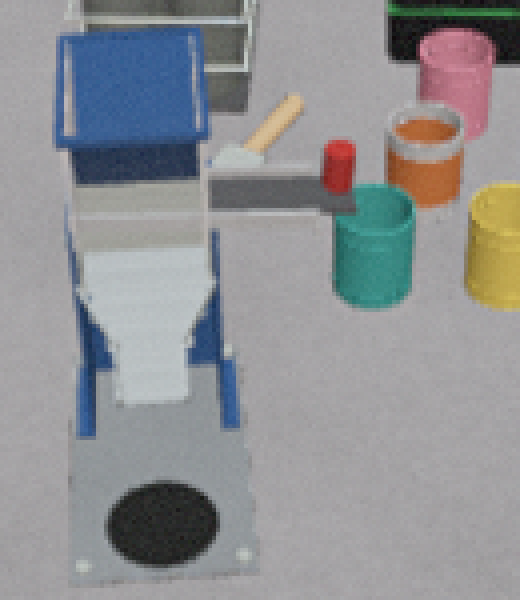

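Crop A: of the tin-shaped things — turquoise (311,215), pink (381,235), yellow (313,248), (347,264), orange-banded (347,227) and the lidded orange can at (203,103) — the one at (347,227) is open, has an orange band between bare ends. Crop B/C: mat about top (229,174) / side (236,256), knob top about top (269.5,202.5), hopper with balls seen at (260,155).

```bash
python3 - <<'E'
from h import *
t=snap('top');s=snap('side')
R=lambda g:np.round(g,4)
# mat in side
g=cv2.cvtColor(s['image'],cv2.COLOR_BGR2GRAY); m=np.zeros_like(g); m[238:275,215:257]=(g[238:275,215:257]<80)*255
q=max(cv2.findContours(m,0,1)[0],key=cv2.contourArea); e=cv2.fitEllipse(q); print('mat side',R(e[0]),R(e[1]),R(onz(s,*e[0],.005)))
print('mat top',R(onz(t,228.8,174,.005)), 'mat width',R(onz(t,217,174,.005)-onz(t,240.6,174,.005)))
kt=onz(t,269.6,202.4,.243); print('knob top',R(kt),'side',R(onz(s,339.5/4+195,145/4+125,.243)), tri(t,(269.6,202.4),s,(339.5/4+195,145/4+125)))
mat=(onz(s,*e[0],.005)+onz(t,228.8,174,.005))/2
for nm,K in(('avg',(kt+onz(s,339.5/4+195,145/4+125,.243))/2),):
    d=(mat-K)[:2]; print(np.linalg.norm(d),'expect',np.hypot(.125,.109))
    yaw=np.arctan2(d[1],d[0])-np.arctan2(.109,.125); print('yaw',np.degrees(yaw))
    ex=np.array([np.cos(yaw),np.sin(yaw)]);ey=np.array([-ex[1],ex[0]])
    print('O',R((mat[:2]-.109*ey+K[:2]+.125*ex)/2))
# bolts
for a,b in(((53,172),(83,566)),((75,332),(243,554)),((383,288),(0,0))):
    print('bolt',R(onz(t,a[0]/5+205,a[1]/5+125,.006)),R(onz(s,b[0]/4+195,b[1]/4+125,.006)))
print('tin top',R(onz(t,322/5+285,184/5+190,.08)),'side rim',R(onz(s,426/4+195,130/4+125,.08)))
for n,p in(('turq',(135,123)),('pink',(500,227)),('y1',(149,293)),('y2',(322,372))): print(n,R(onz(t,p[0]/5+285,p[1]/5+190,.08)))
E
```

```text
mat side [235.2806 255.7086] [19.8916 26.8437] [0.6438 0.0087 0.005 ]
mat top [0.6417 0.0015 0.005 ] mat width [0.0015 0.0796 0.    ]
knob top [ 0.5238 -0.1233  0.243 ] side [ 0.5259 -0.1184  0.243 ] (array([ 0.52503081, -0.12351879,  0.23912941]), np.float64(0.0018600295061594054))
0.17257121101400397 expect 0.16584932921178788
yaw 5.811014059913524
O [ 0.6515 -0.1058]
bolt [0.6925 0.0458 0.006 ] [0.6928 0.0502 0.006 ]
bolt [0.5832 0.0315 0.006 ] [0.5844 0.0344 0.006 ]
bolt [ 0.6092 -0.1755  0.006 ] [ 0.8839 -0.6728  0.006 ]
tin top [ 0.4554 -0.3801  0.08  ] side rim [ 0.4574 -0.3624  0.08  ]
turq [ 0.4963 -0.2628  0.08  ]
pink [ 0.4253 -0.4937  0.08  ]
y1 [ 0.3902 -0.2681  0.08  ]
y2 [ 0.3383 -0.3755  0.08  ]
```

```bash
python3 - <<'E'
from h import *
from scipy.optimize import least_squares
t=snap('top');s=snap('side')
B=lambda x,y:((x+.5)/5-.5+205,(y+.5)/5-.5+125)
C=lambda x,y:((x+.5)/4-.5+195,(y+.5)/4-.5+125)
D=[('knobT',t,B(323,388),(-.125,0,.243)),('hopT',t,B(288.5,122),(0,0,.302)),('matT',t,B(120,245),(0,.109,.005)),
('corT1',t,B(40,160),(.065,.155,.005)),('corT2',t,B(65,352),(-.065,.155,.005)),
('corS1',s,C(70,585),(.065,.155,.005)),('corS2',s,C(259,573),(-.065,.155,.005)),('matS',s,C(163,523),(0,.109,.005)),('knobS',s,C(340,146),(-.125,0,.243))]
P=[onz(c,*p,m[2])[:2] for _,c,p,m in D]
def res(v):
    x,y,a=v;R=np.array([[np.cos(a),-np.sin(a)],[np.sin(a),np.cos(a)]])
    return np.array([R@np.array(d[3][:2])+[x,y]-p for d,p in zip(D,P)])
r=least_squares(lambda v:res(v).ravel(),[.65,-.1,.1],loss='soft_l1',f_scale=.003)
print(r.x[:2],np.degrees(r.x[2]))
for d,e in zip(D,res(r.x)):print(d[0],np.round(e*1000,1))
x,y,a=r.x
w=lambda m:np.array([x+m[0]*np.cos(a)-m[1]*np.sin(a),y+m[0]*np.sin(a)+m[1]*np.cos(a),m[2]])
print('mat',w((0,.109,.005)),'knob',w((-.125,0,.227)))
# check: draw projected feature points + tin rim/base circles
th=np.linspace(0,2*np.pi,60)
out=[]
for n,c,box,sc in(('t',t,(205,125,375,245),4.7),('s',s,(195,125,325,275),4)):
    x0,y0,x1,y1=box; im=cv2.resize(c['image'][y0:y1,x0:x1],None,fx=sc,fy=sc,interpolation=3)
    pts=[w((0+.04*np.cos(k),.109+.04*np.sin(k),.005)) for k in th]+[w((-.125+.011*np.cos(k),.011*np.sin(k),.243)) for k in th]
    pts+=[w((i*.065,j,.005)) for i in(1,-1) for j in(-.07,.155)]+[w((i,j*.06,.302)) for i in(.042,-.042) for j in(1,-1)]
    pts+=[(.456+.033*np.cos(k),-.378+.033*np.sin(k),z) for k in th for z in(0,.08)]
    for u in proj(c,pts):
        cv2.circle(im,tuple(int(round(q)) for q in ((u-[x0,y0]+.5)*sc-.5)),1,(255,0,255),-1)
    cv2.imwrite(f'pics/chk_{n}.png',im)
E
```

```text
[ 0.65445466 -0.10435253] 6.495086419142602
knobT [5.9 3.7]
hopT [-4.   0.6]
matT [-1.   1.7]
corT1 [-1.  1.]
corT2 [1.  2.5]
corS1 [ 0.8 -7.8]
corS2 [-1.2 -5.9]
matS [-1.5 -3.6]
knobS [3.7 0.5]
mat [0.6421248  0.00394786 0.005     ] knob [ 0.53025697 -0.11849228  0.227     ]
```

View pics/chk_t.png

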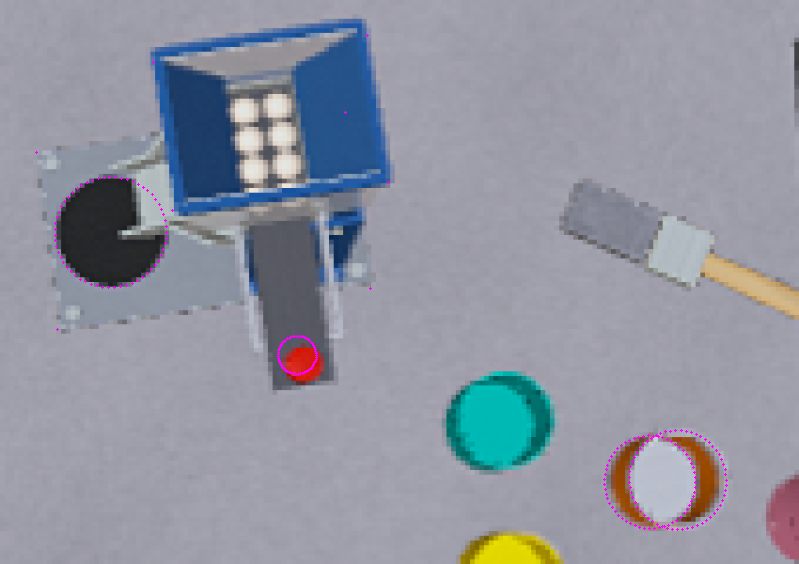

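View pics/chk_s.png

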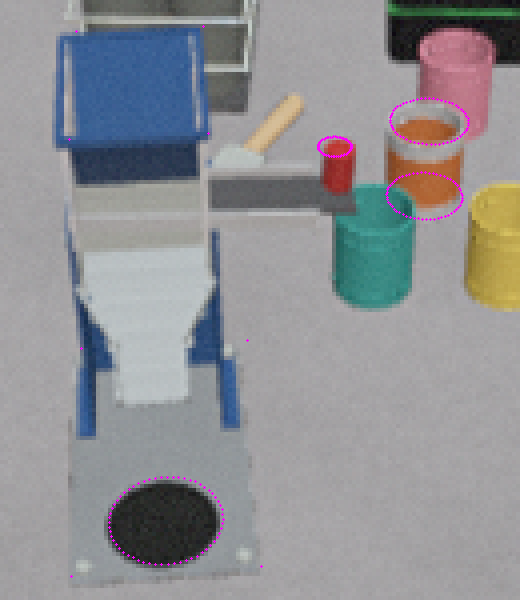

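The check pictures: projected mat, plate and tin outlines fall within ~1–2 px; the knob sits ~5 mm nearer the robot than the fitted frame says (I'll use its own measurement). Tin ≈ (.455,-.375). Pick it with the hand leaning 28°.

```bash
cat >> h.py <<'E'
from scipy.spatial.transform import Rotation as Rot
YAW=np.radians(6.8); EX=np.array([np.cos(YAW),np.sin(YAW),0]); EY=np.array([-EX[1],EX[0],0])
MAT=np.array([.642,.003,.005]); KNOB=np.array([.525,-.121,.227])
def quat(phi,lean,flip=1):
    "body leans by lean towards horizontal direction phi; jaws horizontal, across it"
    d=np.array([np.cos(phi),np.sin(phi),0]); z=-np.sin(lean)*d-np.array([0,0,np.cos(lean)])
    y=flip*np.array([d[1],-d[0],0]); x=np.cross(y,z)
    return Rot.from_matrix(np.c_[x,y,z]).as_quat(scalar_first=True), z
L=np.radians(28)
E
python3 - <<'E'
from h import *
for ph in(60,80,96.8,120,-90,-60,0,180):
  for f in(1,-1):
    q,z=quat(np.radians(ph),L,f)
    print(ph,f,[None if (j:=ctrl.inverse_kinematics(list(P+.025*z),list(q))) is None else np.round(j,2).tolist() for P in (np.array([.455,-.375,.05]),np.array([.455,-.375,.25]),MAT+[0,0,.05],MAT+.05*EY+[0,0,.2])])
q,z=quat(YAW+np.pi,0); print('knob',ctrl.inverse_kinematics(list(KNOB+[0,0,-.013]),list(q)))
q,z=quat(YAW,0); print('knob',ctrl.inverse_kinematics(list(KNOB+[0,0,-.013]),list(q)))
E
```

```text
60 1 [[-0.58, 0.46, -0.26, 0.82, -0.49, 1.51], [-0.58, 0.32, 0.05, 1.27, -0.49, 1.51], [0.07, 0.8, 0.34, 1.41, -0.4, 2.22], [0.14, 0.76, 0.65, 1.77, -0.38, 2.29]]
60 -1 [[-0.58, 0.46, -0.26, 0.82, -0.49, -1.63], [-0.58, 0.32, 0.05, 1.27, -0.49, -1.63], [0.07, 0.8, 0.34, 1.41, -0.4, -0.92], [0.14, 0.76, 0.65, 1.77, -0.38, -0.85]]
80 1 [[-0.6, 0.34, -0.47, 0.55, -0.44, 1.1], [-0.6, 0.18, -0.15, 1.03, -0.44, 1.1], [0.1, 0.67, 0.11, 1.16, -0.47, 1.88], [0.17, 0.62, 0.39, 1.53, -0.46, 1.96]]
80 -1 [[-0.6, 0.34, -0.47, 0.55, -0.44, -2.04], [-0.6, 0.18, -0.15, 1.03, -0.44, -2.04], [0.1, 0.67, 0.11, 1.16, -0.47, -1.26], [0.17, 0.62, 0.39, 1.53, -0.46, -1.18]]
96.8 1 [[-0.64, 0.26, -0.61, 0.35, -0.35, 0.75], [-0.64, 0.07, -0.29, 0.86, -0.35, 0.75], [0.11, 0.56, -0.08, 0.93, -0.49, 1.56], [0.19, 0.49, 0.18, 1.3, -0.49, 1.65]]
96.8 -1 [[-0.64, 0.26, -0.61, 0.35, -0.35, -2.4], [-0.64, 0.07, -0.29, 0.86, -0.35, -2.4], [0.11, 0.56, -0.08, 0.93, -0.49, -1.58], [0.19, 0.49, 0.18, 1.3, -0.49, -1.49]]
120 1 [[-0.75, 0.18, -0.74, 0.18, -0.14, 0.26], [-0.75, -0.03, -0.41, 0.72, -0.14, 0.26], [0.09, 0.42
[... 1011 characters left out ...]
06], [-0.03, 1.05, 1.2, 2.21, -0.02, 3.11]]
0 -1 [[-0.67, 0.79, 0.31, 1.49, -0.3, -0.61], [-0.67, 0.73, 0.69, 1.92, -0.3, -0.61], [-0.1, 1.02, 0.76, 1.8, -0.05, -0.09], [-0.03, 1.05, 1.2, 2.21, -0.02, -0.03]]
180 1 [[-1.05, 0.26, -0.6, 0.46, 0.42, -0.99], [-1.05, 0.07, -0.27, 0.96, 0.42, -0.99], [-0.16, 0.23, -0.65, 0.2, 0.07, -0.14], [-0.06, 0.06, -0.43, 0.59, 0.03, -0.05]]
180 -1 [[-1.05, 0.26, -0.6, 0.46, 0.42, 2.15], [-1.05, 0.07, -0.27, 0.96, 0.42, 2.15], [-0.16, 0.23, -0.65, 0.2, 0.07, 3.0], [-0.06, 0.06, -0.43, 0.59, 0.03, 3.09]]
knob [-0.37555994  0.23728202 -0.00427301  1.3292413   0.         -0.49424233]
knob [-0.37555994  0.23728202 -0.00427301  1.3292413   0.          2.64735032]
```

```bash
python3 - <<'E'
from h import *
q,z=quat(YAW+np.pi/2,L); q=list(q)
T=np.array([.455,-.375,0]); g=lambda P,h:list(P*[1,1,0]+[0,0,h]+.025*z)
ctrl.move_ptp(g(np.array([.38,0,0]),.33),q)
ctrl.move_ptp(g(T,.2),q)
print(ctrl.line_to(g(T,.052),speed=.12,force_limit=12))
s=ctrl.read_state();print(s['ee_pos'],s['ft_force'],s['clock'])
ctrl.clamp()
s=ctrl.read_state();print(s['opening'],s['ft_force'],s['clock'])
print(ctrl.line_to(g(T,.07),speed=.1))
t=snap('top');w=snap('side'); s=ctrl.read_state();print(s['opening'],s['ft_force'],s['ee_pos'])
A=cv2.resize(t['image'][190:285,285:385],None,fx=4,fy=4,interpolation=3)
B=cv2.resize(w['image'][110:210,270:370],None,fx=4,fy=3.8,interpolation=3)
cv2.imwrite('pics/grasp.png',np.hstack([A,B]))
E
```

```text
False
[ 0.45699119 -0.38704915  0.03078962] [-0.16513355 -1.73503482  0.17168631] 5.225
0.06094803905954686 [-1.01150369  2.67754646  7.81105338] 5.6
False
0.06042241678002598 [-0.44487074 -0.12918939 -1.13443635] [ 0.45605339 -0.3863945   0.04741594]
```

View pics/grasp.png

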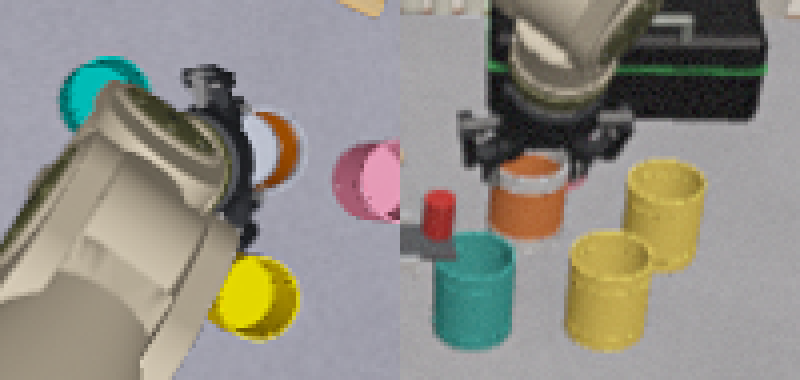

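```bash
python3 - <<'E'
from h import *
t=snap('top');w=snap('side')
h=np.array([0,.033,0])
print(onz(t,360.2,227.2,.098)+h)
# orange extents in side: bottom silver ring/bounding
im=cv2.cvtColor(w['image'],cv2.COLOR_BGR2HSV); m=cv2.inRange(im,(5,120,60),(18,255,255)); m[:, :285]=0; m[:,318:]=0; m[:140]=0; m[185:]=0
ys,xs=np.nonzero(m); print(xs.min(),xs.max(),ys.min(),ys.max())
row=[(y,np.nonzero(m[y])[0].min(),np.nonzero(m[y])[0].max()) for y in range(150,176) if m[y].any()]; print(row)
for c in([.456,-.375],[.456,-.385],[.456,-.365]): 
    print(c,proj(w,[(c[0],c[1]+.033,.018),(c[0],c[1]+.033,.098),(c[0]-.033,c[1],.09),(c[0]+.033,c[1],.09)]).round(1).tolist(), proj(t,[(c[0],c[1]-.033,.098)]).round(1).tolist())
s=ctrl.read_state(); g=np.array(s['ee_pos']); 
print(g, s['opening'], Rot.from_quat(s['ee_rot'],scalar_first=True).as_matrix()[:,2])
E
```

```text
[ 0.45302094 -0.37654096  0.098     ]
293 311 150 172
[(150, np.int64(300), np.int64(300)), (151, np.int64(299), np.int64(304)), (152, np.int64(297), np.int64(307)), (153, np.int64(295), np.int64(309)), (154, np.int64(296), np.int64(309)), (155, np.int64(298), np.int64(308)), (156, np.int64(302), np.int64(303)), (159, np.int64(311), np.int64(311)), (160, np.int64(293), np.int64(311)), (161, np.int64(293), np.int64(310)), (162, np.int64(293), np.int64(310)), (163, np.int64(293), np.int64(310)), (164, np.int64(293), np.int64(310)), (165, np.int64(293), np.int64(310)), (166, np.int64(293), np.int64(310)), (167, np.int64(293), np.int64(310)), (168, np.int64(293), np.int64(310)), (169, np.int64(293), np.int64(309)), (170, np.int64(294), np.int64(309)), (171, np.int64(296), np.int64(308)), (172, np.int64(298), np.int64(305))]
[0.456, -0.375] [[301.1, 175.8], [302.3, 156.7], [311.9, 153.1], [292.1, 152.6]] [[359.7, 226.3]]
[0.456, -0.385] [[301.0, 174.0], [302.2, 154.9], [311.8, 151.4], [292.1, 150.9]] [[362.8, 226.2]]
[0.456, -0.365] [[301.1, 177.7], [302.3, 158.5], [312.0, 154.9], [292.1, 154.4]] [[356.5, 226.3]]
[ 0.4558552  -0.38628076  0.04709057] 0.06061224858281714 [ 0.05467518 -0.46538945 -0.88341569]
```

```bash
python3 - <<'E'
from h import *
q,z=quat(YAW+np.pi/2,L); q=list(q)
g=lambda P,h:list(P*[1,1,0]+[0,0,h]+.025*z)
M=MAT+.06*EY
for P,h,v in((np.array([.455,-.375,0]),.25,.2),(np.array([.40,-.25,0]),.27,.2),(np.array([.40,.07,0]),.27,.25),(M,.2,.2),(M,.062,.1),(MAT,.062,.06)):
    r=ctrl.line_to(g(P,h),ori=q,speed=v,force_limit=25); s=ctrl.read_state(); print(r,np.round(s['ee_pos'],3),np.round(s['ft_force'],1),s['opening'].__round__(4),s['clock'])
    if r: break
t=snap('top');w=snap('side')
A=cv2.resize(t['image'][130:210,195:295],None,fx=4,fy=5,interpolation=3)
B=cv2.resize(w['image'][180:280,190:290],None,fx=4,fy=4,interpolation=3)
cv2.imwrite('pics/place.png',np.hstack([A,B]))
E
```

```text
False [ 0.456 -0.386  0.226] [-0.1  0.  -0.7] 0.0607 7.1833
False [ 0.402 -0.262  0.248] [ 0.2  0.5 -0.7] 0.0605 8.025
False [0.401 0.058 0.248] [-0.5  0.9 -1.1] 0.0606 9.4583
False [0.636 0.051 0.178] [-0.4  0.7 -1.1] 0.0613 10.8333
False [0.637 0.051 0.041] [-0.4  0.7 -1. ] 0.0608 12.3667
False [ 0.643 -0.008  0.04 ] [ 0.1  0.2 -1.1] 0.0607 13.5167
```

View pics/place.png

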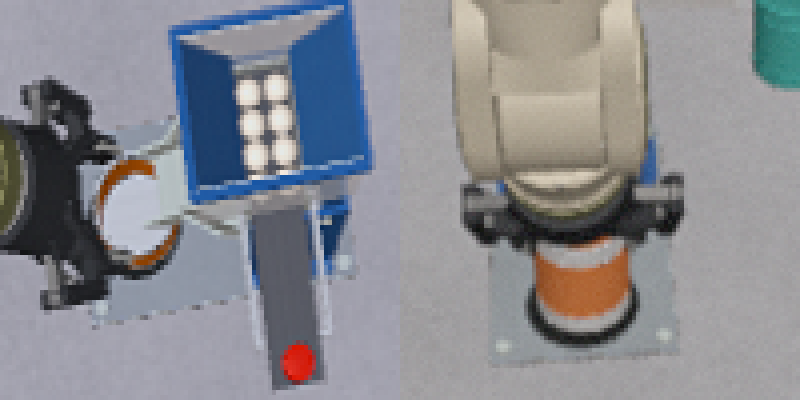

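```bash
python3 - <<'E'
from h import *
t=snap('top');w=snap('side')
g=w['image']
for x in(234,235,236,237): print(x,[(y,g[y,x].tolist()) for y in range(255,272)] if x==236 else '')
print([(x,g[257,x].tolist()) for x in range(218,254)])
k=t['image']; print([(x,k[173,x].tolist()) for x in range(212,226)])
for c in(-.006,-.002,.002,.006,.010):
    P=MAT*[1,0,0]+[0,c,0]
    print(c,'side mat front',proj(w,[P+.04*EY+[0,0,.005]]).round(1),'tin front bottom',proj(w,[P+.033*EY+[0,0,.011]]).round(1),'top tin left',proj(t,[P+.033*EY+[0,0,.091]]).round(1),'mat left top',proj(t,[P+.04*EY+[0,0,.005]]).round(1))
E
```

```text
234 
235 
236 [(255, [54, 102, 176]), (256, [49, 98, 173]), (257, [50, 99, 174]), (258, [60, 105, 177]), (259, [113, 129, 172]), (260, [160, 161, 161]), (261, [166, 167, 166]), (262, [146, 149, 154]), (263, [70, 72, 72]), (264, [35, 34, 33]), (265, [39, 44, 39]), (266, [71, 71, 65]), (267, [131, 127, 122]), (268, [149, 146, 142]), (269, [139, 137, 137]), (270, [156, 152, 153]), (271, [162, 160, 162])]
237 
[(218, [153, 149, 146]), (219, [154, 150, 146]), (220, [156, 152, 145]), (221, [110, 109, 103]), (222, [59, 59, 57]), (223, [28, 23, 25]), (224, [69, 70, 69]), (225, [114, 117, 118]), (226, [123, 131, 139]), (227, [112, 127, 158]), (228, [86, 113, 164]), (229, [60, 102, 171]), (230, [54, 99, 169]), (231, [42, 93, 167]), (232, [53, 99, 174]), (233, [52, 101, 174]), (234, [51, 98, 174]), (235, [54, 103, 178]), (236, [50, 99, 174]), (237, [52, 99, 175]), (238, [59, 106, 178]), (239, [45, 94, 171]), (240, [57, 100, 173]), (241, [90, 120, 176]), (242, [118, 132, 170]), (243, [125, 135, 162]), (244, [155, 157, 164]), (245, [149, 149, 150]), (246, [100, 103, 104]), (247, [44, 51, 45]), (2
[... 392 characters left out ...]
, 194, 190]), (224, [207, 194, 190]), (225, [208, 194, 190])]
-0.006 side mat front [[236.6 262.8]] tin front bottom [[236.5 259.4]] top tin left [[219. 171.]] mat left top [[219.3 175.5]]
-0.002 side mat front [[236.5 263.9]] tin front bottom [[236.3 260.5]] top tin left [[217.8 171. ]] mat left top [[218.1 175.5]]
0.002 side mat front [[236.3 265.1]] tin front bottom [[236.2 261.7]] top tin left [[216.5 171. ]] mat left top [[216.9 175.5]]
0.006 side mat front [[236.2 266.2]] tin front bottom [[236.  262.8]] top tin left [[215.2 171.1]] mat left top [[215.7 175.6]]
0.01 side mat front [[236.  267.4]] tin front bottom [[235.9 264. ]] top tin left [[214.  171.1]] mat left top [[214.5 175.6]]
```

```bash
python3 - <<'E'
from h import *
q,z=quat(YAW+np.pi/2,L); q=list(q)
g=lambda P,h:np.array(P*[1,1,0]+[0,0,h]+.025*z)
P=MAT+.003*EY
ctrl.line_to(g(P,.062),speed=.03)
print(ctrl.line_to(g(P,.054),speed=.02,force_limit=4))
s=ctrl.read_state(); print(s['ee_pos'],s['ft_force']); e=np.array(s['ee_pos'])
ctrl.ungrasp()
ctrl.line_to(e-.07*z,speed=.12)       # back out along the fingers
ctrl.line_to(e-.16*z+.03*EY,speed=.25)
e=np.array(ctrl.read_state()['ee_pos'])
ctrl.line_to([.42,e[1],.30],speed=.25)
qk,_=quat(YAW+np.pi,0); qk2,_=quat(YAW,0)
j=[ctrl.inverse_kinematics(list(KNOB+[0,0,.08]),list(x)) for x in(qk,qk2)]; print(ctrl.read_state()['q'][5],[k[5] for k in j])
b=min((0,1),key=lambda i:abs(j[i][5]-ctrl.read_state()['q'][5])); print(b)
ctrl.move_ptp([.42,-.12,.32],list((qk,qk2)[b]))
print(ctrl.read_state()['clock'])
t=snap('top');w=snap('side')
A=cv2.resize(t['image'][130:215,195:295],None,fx=4,fy=4.705,interpolation=3)
B=cv2.resize(w['image'][125:275,195:325],None,fx=3,fy=400/150,interpolation=3)
cv2.imwrite('pics/placed.png',np.hstack([A[:400],B]))
E
```

```text
True
[ 0.64353887 -0.00543908  0.03701938] [0.2603651  2.08194623 3.33536801]
1.8859043486557439 [np.float64(-0.4942423311890711), np.float64(2.6473503224007224)]
1
18.0667
```

View pics/placed.png

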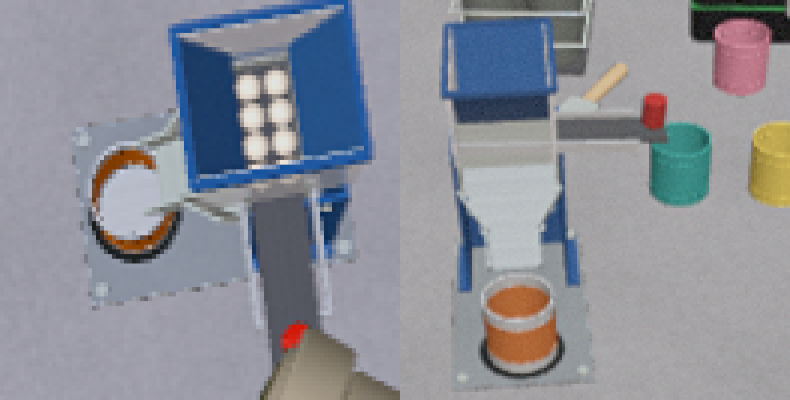

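```bash
python3 - <<'E'
from h import *
qk,_=quat(YAW,0); qk=list(qk)
K=KNOB+[0,0,-.013]
print(np.round(ctrl.read_state()['ee_pos'],3))
ctrl.line_to(K+[0,0,.075],ori=qk,speed=.2)
print(ctrl.line_to(K,speed=.08,force_limit=10))
ctrl.clamp(); s=ctrl.read_state(); print(s['opening'],s['ft_force'],s['ee_pos'],s['clock'])
e=np.array(s['ee_pos']); np.save('e.npy',e)
d=-EX*np.cos(np.radians(3))-np.array([0,0,np.sin(np.radians(3))])
print(ctrl.line_to(e+.047*d,speed=.04,force_limit=30))
s=ctrl.read_state(); print((np.array(s['ee_pos'])-e)@d,s['opening'],s['ft_force'],s['clock'])
ctrl.hold(1.5)
t=snap('top');w=snap('side')
A=cv2.resize(t['image'][130:215,195:295],None,fx=4,fy=4.705,interpolation=3)
B=cv2.resize(w['image'][125:275,195:325],None,fx=3,fy=400/150,interpolation=3)
cv2.imwrite('pics/open.png',np.hstack([A[:400],B]))
E
```

```text
[ 0.42  -0.119  0.319]
False
-0.0002990934445316652 [ 0.57947351 -0.37203934 -0.35978615] [ 0.5249708  -0.12098295  0.21396744] 20.7167
False
0.04678556905723724 3.690723171837979e-05 [-0.32679164 -0.64447229 -0.10887301] 22.0417
```

View pics/open.png

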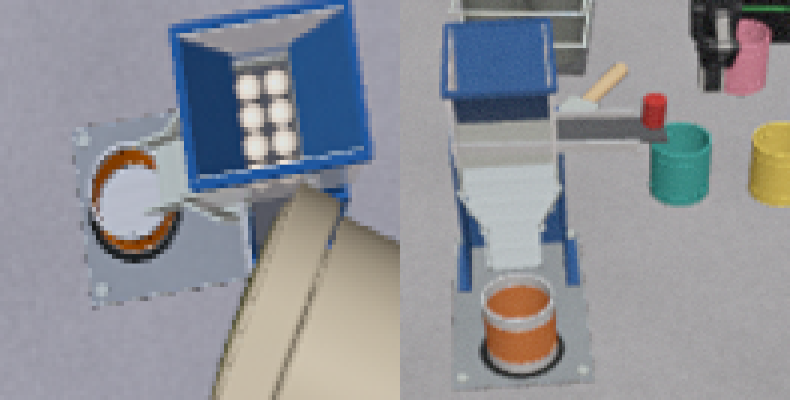

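```bash
python3 - <<'E'
from h import *
t=snap('top');w=snap('side'); e=np.array(ctrl.read_state()['ee_pos'])
print(e,'side',proj(w,[e,e+[0,0,.02],KNOB+[0,0,.016],KNOB-[0,0,.016]]).round(1).tolist(),'top',proj(t,[KNOB+[0,0,.016]]).round(1))
im=cv2.cvtColor(w['image'],cv2.COLOR_BGR2HSV); m=cv2.inRange(im,(0,150,60),(6,255,255))|cv2.inRange(im,(174,150,60),(180,255,255))
ys,xs=np.nonzero(m[150:185,268:292]); print('knob px',xs.min()+268,xs.max()+268,ys.min()+150,ys.max()+150)
g=cv2.cvtColor(w['image'],cv2.COLOR_BGR2GRAY); 
for y in range(140,170,2): print(y,g[y,276:322].tolist())
E
```

```text
[ 0.47835993 -0.1265509   0.21151676] side [[297.4, 169.3], [297.7, 163.3], [280.2, 160.7], [280.0, 170.3]] top [[268.7 202. ]]
knob px 276 283 160 172
140 [165, 164, 164, 163, 167, 161, 167, 167, 164, 165, 165, 166, 167, 167, 170, 169, 142, 93, 48, 47, 48, 68, 82, 76, 66, 137, 144, 139, 126, 91, 75, 81, 133, 143, 135, 135, 130, 124, 122, 122, 128, 142, 90, 46, 42, 49]
142 [161, 165, 165, 165, 163, 164, 165, 165, 166, 163, 166, 167, 163, 164, 167, 172, 172, 116, 54, 39, 35, 52, 78, 80, 94, 162, 183, 183, 181, 138, 101, 89, 120, 152, 159, 155, 157, 160, 138, 137, 137, 134, 164, 167, 173, 168]
144 [161, 167, 164, 164, 167, 164, 168, 169, 165, 167, 169, 167, 168, 164, 167, 167, 172, 143, 78, 29, 32, 27, 37, 40, 41, 65, 73, 80, 76, 53, 33, 50, 125, 144, 145, 144, 142, 140, 146, 137, 138, 139, 164, 166, 167, 166]
146 [164, 167, 165, 168, 164, 164, 164, 166, 165, 166, 168, 170, 166, 167, 165, 166, 168, 173, 103, 32, 24, 28, 20, 19, 34, 56, 61, 52, 31, 21, 42, 107, 149, 151, 150, 150, 149, 141, 143, 139, 130, 140, 163, 167, 168, 166]
148 [166, 163, 167, 166, 165, 162, 162, 165, 164, 169, 16
[... 1758 characters left out ...]
2, 164, 163, 162]
164 [88, 70, 81, 85, 93, 94, 80, 95, 159, 166, 159, 162, 163, 162, 163, 165, 167, 162, 165, 162, 167, 165, 165, 166, 166, 163, 162, 165, 165, 165, 165, 166, 163, 161, 165, 161, 166, 165, 163, 162, 165, 164, 165, 162, 160, 165]
166 [79, 72, 73, 80, 83, 74, 80, 101, 161, 168, 160, 164, 162, 166, 163, 167, 162, 165, 163, 166, 166, 165, 166, 167, 167, 164, 163, 166, 163, 167, 164, 166, 164, 164, 167, 166, 165, 164, 165, 166, 162, 160, 160, 162, 161, 167]
168 [68, 75, 83, 85, 84, 77, 78, 118, 159, 165, 165, 164, 162, 165, 162, 161, 164, 164, 163, 161, 164, 165, 166, 163, 160, 164, 166, 164, 167, 166, 162, 168, 167, 165, 164, 166, 167, 166, 165, 165, 164, 164, 166, 165, 166, 161]
```

The gripper closed on nothing: the knob never moved, and the side view shows the fingertips ending near row 159, about 10 px (≈35 mm) above the reported TCP's projection (row 169). So the hand closed over the knob's top. I'll re-approach and check the fingertip height in the side picture.

```bash
python3 - <<'E'
from h import *
def tip(tag):
    ctrl.hold(.2); w=snap('side'); e=np.array(ctrl.read_state()['ee_pos'])
    bg=cv2.imread('pics/side0.png'); d=cv2.absdiff(w['image'],bg).max(2)>45
    u=proj(w,[e])[0]; print(tag,e.round(4),round(ctrl.read_state()['opening'],4),'TCP px',u.round(1))
    x=int(round(u[0])); 
    print({c:int(np.nonzero(d[100:215,c])[0].max()+100) if d[100:215,c].any() else None for c in range(x-8,x+10)})
    return w
qk,_=quat(YAW,0); qk=list(qk)
e=np.array(ctrl.read_state()['ee_pos'])
ctrl.line_to(e+[0,0,.06],ori=qk,speed=.15)
tip('closed, up .06')
ctrl.ungrasp(); tip('open')
ctrl.line_to(KNOB+[0,0,.06],speed=.15); tip('over knob')
print(ctrl.line_to(KNOB+[0,0,-.013],speed=.08,force_limit=6)); w=tip('at knob .214')
cv2.imwrite('pics/k.png',cv2.resize(w['image'][110:210,230:330],None,fx=6,fy=6,interpolation=3))
print(ctrl.read_state()['ft_force'],ctrl.read_state()['clock'])
E
```

```text
closed, up .06 [ 0.4778 -0.1263  0.2705] 0.0002 TCP px [298.6 151.4]
{291: 170, 292: 171, 293: 171, 294: 171, 295: 171, 296: 172, 297: 173, 298: 175, 299: 176, 300: 176, 301: 176, 302: 176, 303: 176, 304: 175, 305: 175, 306: 175, 307: 174, 308: 174}
open [ 0.4784 -0.1266  0.2715] 0.0856 TCP px [298.4 151. ]
{290: None, 291: 170, 292: 171, 293: 170, 294: 171, 295: 171, 296: 172, 297: 173, 298: 175, 299: 176, 300: 176, 301: 176, 302: 176, 303: 176, 304: 175, 305: 175, 306: 175, 307: 174}
over knob [ 0.5242 -0.121   0.287 ] 0.0855 TCP px [280.8 146.9]
{273: 102, 274: 105, 275: 118, 276: 121, 277: 121, 278: 126, 279: 129, 280: 139, 281: 140, 282: 140, 283: 140, 284: 140, 285: 140, 286: 140, 287: 130, 288: 129, 289: 129, 290: 128}
False
at knob .214 [ 0.5253 -0.1211  0.2144] 0.0856 TCP px [280.  169.2]
{272: 121, 273: 129, 274: 132, 275: 144, 276: 145, 277: 151, 278: 165, 279: 165, 280: 165, 281: 165, 282: 165, 283: 164, 284: 164, 285: 164, 286: 156, 287: 155, 288: 155, 289: 130}
[ 0.1356809  -0.79756978  0.10599265] 27.6167
```

View pics/k.png

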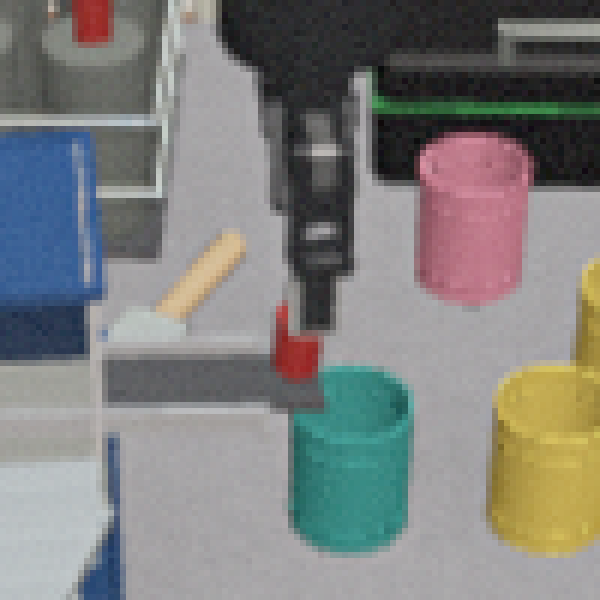

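```bash
python3 - <<'E'
from h import *
w=snap('side'); e=np.array(ctrl.read_state()['ee_pos'])
for dz in(0,.01,.02,.03,.04): print(dz,proj(w,[e+EY*.0425+[0,0,.013+dz],e+EY*.050+[0,0,.013+dz]]).round(1).tolist(), 'closed', proj(w,[np.array([.47836,-.12655,.2115+dz])+.007*EY]).round(1).tolist())
E
```

```text
0 [[281.6, 175.3], [281.9, 177.1]] closed [[297.7, 170.9]]
0.01 [[281.7, 172.3], [282.0, 174.1]] closed [[297.9, 167.9]]
0.02 [[281.7, 169.2], [282.0, 171.0]] closed [[298.1, 164.9]]
0.03 [[281.8, 166.1], [282.1, 167.8]] closed [[298.2, 161.9]]
0.04 [[281.9, 162.9], [282.2, 164.7]] closed [[298.4, 158.8]]
```

```bash
python3 - <<'E'
from h import *
e=np.array(ctrl.read_state()['ee_pos'])
r=ctrl.line_to(e+[.003,0,-.033],speed=.04,force_limit=5); s=ctrl.read_state(); print(r,s['ee_pos'],s['ft_force'])
if not r:
    ctrl.clamp(); s=ctrl.read_state(); print(s['opening'],s['ft_force'],s['ee_pos'],s['clock'])
    w=snap('side'); cv2.imwrite('pics/k2.png',w['image']); t=snap('top'); cv2.imwrite('pics/k2t.png',t['image'])
    im=cv2.cvtColor(w['image'],cv2.COLOR_BGR2HSV); m=cv2.inRange(im,(0,150,60),(6,255,255))|cv2.inRange(im,(174,150,60),(180,255,255))
    ys,xs=np.nonzero(m[150:185,262:300]); print('red',len(xs), (xs.min()+262,xs.max()+262,ys.min()+150,ys.max()+150) if len(xs) else '')
E
```

```text
False [ 0.52834636 -0.12114465  0.18157835] [-0.11143408  0.33664481  0.72390291]
0.019903368087934054 [ 0.16819061 -1.67342119  2.62307191] [ 0.52830495 -0.12153929  0.1816709 ] 29.25
red 0
```

```bash
python3 - <<'E'
from h import *
e=np.array(ctrl.read_state()['ee_pos']); np.save('e.npy',e)
d=-EX*np.cos(np.radians(3))-np.array([0,0,np.sin(np.radians(3))])
print(ctrl.line_to(e+.030*d,speed=.03,force_limit=20)); print(ctrl.read_state()['ft_force'])
print(ctrl.line_to(e+.047*d,speed=.02,force_limit=20))
ctrl.hold(1.5)
s=ctrl.read_state(); print((np.array(s['ee_pos'])-e)@d,s['opening'],s['ft_force'],s['clock'])
t=snap('top','op_t.png');w=snap('side','op_s.png')
def white(c,b):
    x0,y0,x1,y1=b; h=cv2.cvtColor(c['image'][y0:y1,x0:x1],cv2.COLOR_BGR2HSV); m=cv2.inRange(h,(0,0,200),(180,60,255)); return m
for f,c in(('before',{'image':cv2.imread('pics/top0.png')}),('now',t)):
    m=white(c,(250,138,272,172)); print(f,(m>0).sum()); print('\n'.join(''.join('#' if v else '.' for v in r) for r in m))
A=cv2.resize(t['image'][130:215,195:295],None,fx=4,fy=4.705,interpolation=3)
B=cv2.resize(w['image'][180:275,200:270],None,fx=5.7,fy=4.21,interpolation=3)
cv2.imwrite('pics/open2.png',np.hstack([A[:399],B[:399]]))
E
```

```text
False
[ 1.10118215 -4.50489192  1.75920855]
False
0.04772484144017295 0.01992066112990687 [ 2.22433008 -5.81138227  1.3280615 ] 33.0
before 117
......................
......................
......................
......................
......................
......................
......................
.............##.......
......##....####......
.....####...####......
.....#####..####......
.....####...####......
.....####.............
..............##......
.......##....####.....
......####...####.....
......####...####.....
......####...####.....
......####............
........#......#......
..............####....
.......####...####....
.......####...####....
.......####...####....
.......####....##.....
........##............
...............###....
........###...........
......................
......................
......................
......................
......................
......................
now 33
......................
......................
......................
......................
......................
......................
......................
......................
......................
......................
......................
......................
......................
......................
......................
......................
......................
......................
......................
......................
......................
......................
...............##.....
........##....####....
........###...##......
.......##.....#####...
.......#####..####....
.......####...........
......................
......................
......................
......................
......................
......................
```

```bash
python3 - <<'E'
import cv2,numpy as np
a=cv2.imread('pics/top0.png',0);b=cv2.imread('pics/op_t.png',0)
for n,g in(('before',a),('now',b)):
    print(n)
    for y in range(154,174): print(y,' '.join('%3d'%v for v in g[y,252:274]))
print('tin top now')
for y in range(162,186): print(y,' '.join('%3d'%v for v in b[y,214:244]))
E
```

```text
before
154  55  51 103 187 226 229 227 218 189 118 173 226 228 227 221 187 124  96  73  75  75  76
155  55  52  80 170 227 229 226 222 189 122 151 216 222 217 204 163  98 109  72  74  76  76
156  55  52  63 145 216 222 218 207 169  86  80 117 175 190 171  87  98 122  72  74  75  77
157  55  54  54  76 131 178 192 162  95  81  81  89 149 193 177 131  98 122  72  75  74  76
158  56  56  52  61  88 136 189 183 133  85  84 149 214 220 218 203 165 111  84  75  76  76
159  58  54  53  68 150 215 219 217 203 160 105 189 224 228 226 215 186 125  96  72  76  76
160  55  55  51 102 185 224 227 226 216 185 129 190 227 229 226 218 189 127  97  73  75  76
161  57  56  52  82 172 227 229 226 218 191 134 166 221 225 223 213 172 101  96  73  75  75
162  55  56  53  76 162 221 226 224 216 177  87  97 165 210 200 172  98  92 109  68  70  73
163  56  56  55  57  92 164 209 203 177 102  82  81  77  97 135 144 114 110 157 148 142 115
164  55  56  53  53  65  79  92 133 141 115  81  98 172 231 228 200 168 152 113  78  81  81
165  50  52  50  47  76 169 231 226 194 166 162 147 114  71  73  74  76  79  80  
[... 4878 characters left out ...]
 147 169 177 176 159 152 135 121  84  70  91 117  65  40 100 151 145 144 144 144
181 154 156 163 142 138  84  29  46  85 102  86  93  90  90  95  82  72  72  72 108 147  58  30  71 133 147 144 144 143 144
182 153 154 147 144 145 141  85  28  39  74 106 101  85  83  81  78  77  75  84  95  67  27  54 113 149 145 144 144 144 144
183 157 157 148 144 144 146 141  84  29  30  36  74 104 106 114 112 100  71  70  28  27  69 133 150 147 145 145 145 144 142
184 155 149 120 143 144 144 145 150 140  55  29  29  30  31  30  28  30  28  28  54 115 151 146 145 145 145 145 146 145 142
185 155 148 125 142 143 144 145 145 147 150 148 115  62  56  30  39  73  96 114 153 149 147 145 144 144 145 145 145 144 145
```

Four bright ball spots in the tin in the top image, at (224,169), (233,169), (223,175), (229,179); in the hopper ranks 1 and 2 are gone and two ranks remain. Closing the gate now.

```bash
python3 - <<'E'
from h import *
e=np.load('e.npy'); d=-EX*np.cos(np.radians(3))-np.array([0,0,np.sin(np.radians(3))])
print(ctrl.line_to(e+.008*d,speed=.04,force_limit=20)); print(ctrl.read_state()['ft_force'])
print(ctrl.line_to(e-.006*d,speed=.02,force_limit=12))
s=ctrl.read_state(); print('travel',(np.array(s['ee_pos'])-e)@d,s['opening'],s['ft_force'])
ctrl.ungrasp(); p=np.array(ctrl.read_state()['ee_pos'])
ctrl.line_to(p+[0,0,.12],speed=.15); ctrl.move_ptp([.36,.25,.35],ctrl.read_state()['ee_rot'])
ctrl.hold(.5); t=snap('top','end_t.png');w=snap('side','end_s.png'); print(ctrl.read_state()['clock'])
a=cv2.imread('pics/top0.png');b=cv2.imread('pics/side0.png')
def red(i,x0,y0,x1,y1):
    h=cv2.cvtColor(i,cv2.COLOR_BGR2HSV); m=cv2.inRange(h,(0,150,60),(6,255,255))|cv2.inRange(h,(174,150,60),(180,255,255))
    ys,xs=np.nonzero(m[y0:y1,x0:x1]); return xs.mean()+x0,ys.mean()+y0,len(xs)
print('knob top',red(a,250,185,290,215),red(t['image'],250,185,290,215)); print('knob side',red(b,262,150,300,185),red(w['image'],262,150,300,185))
# what changed on the bench
for n,x,y in(('top',a,t['image']),('side',b,w['image'])):
    m=(cv2.absdiff(x,y).max(2)>50).astype(np.uint8); N,_,S,_=cv2.connectedComponentsWithStats(cv2.morphologyEx(m,cv2.MORPH_CLOSE,np.ones((3,3))))
    print(n,[q[:5].tolist() for q in S[1:] if q[4]>12])
g=cv2.cvtColor(t['image'],6)
for y in range(144,168): print(y,' '.join('%3d'%v for v in g[y,252:274]))
print()
for y in range(164,182): print(y,' '.join('%3d'%v for v in g[y,216:240]))
E
```

```text
False
[-1.6346818  -4.45232263  3.45103698]
False
travel -0.006319376162165605 0.020169996326947947 [-0.54905028 -3.57767853  3.74213758]
41.7917
knob top (np.float64(269.2448979591837), np.float64(202.08163265306123), 49) (np.float64(268.72), np.float64(199.7), 50)
knob side (np.float64(279.3243243243243), np.float64(166.21621621621622), 74) (np.float64(276.8421052631579), np.float64(166.3421052631579), 76)
top [[254, 142, 14, 16, 166], [217, 160, 22, 24, 340], [263, 196, 13, 12, 73], [335, 218, 10, 19, 74], [346, 218, 12, 18, 89], [0, 252, 137, 132, 7587], [238, 357, 3, 6, 13], [0, 363, 10, 21, 110], [216, 362, 27, 22, 316], [244, 366, 13, 12, 88], [258, 368, 8, 16, 51]]
side [[361, 0, 105, 241, 10308], [424, 0, 8, 17, 64], [291, 151, 20, 26, 312], [273, 160, 11, 14, 72], [451, 173, 8, 17, 37], [447, 177, 36, 37, 451], [491, 223, 21, 18, 126], [223, 232, 25, 33, 628], [472, 320, 40, 64, 1220]]
144  60  81  93  91  91  89  89  91  91  88  90  90  90  91 105 125  74  77  78  77  75  77
145  59  75  93  91  90  90  91  92  90  89  91  91  89  91 103 116  73  75  76  75  75  76
146  54
[... 3117 characters left out ...]

175 142  79 131 147 187 224 231 228 215 174 179 194 193 192 188 168 155 157 159 154 114  94  73  37
176 145  83 107 185 144 204 223 219 198 168 193 193 193 192 192 193 194 186 174 202  97  73  69  41
177 143  84  26 109 195 195 185 178 176 191 191 189 187 185 185 155 162 173 199  89  61  68  25  75
178 149 141  26  35 117 186 174 193 193 193 193 193 202 222 220 200 189 198  86  56  83  90  32  89
179 147 141  87  27  57 127 179 189 182 187 163 203 221 224 212 191 148  82  56  88 112  68  58 117
180 171 149 141  30  48  84  93 113 151 173 182 180 163 157 139 124  88  73  94 120  66  42 103 155
181 166 146 142  86  30  47  89 105  90  97  93  95  99  85  76  74  75 112 151  59  30  75 137 151
```

The knob now sits ~7 mm further in than at the start, and no stop was felt. The gate was evidently slightly ajar at first, so I'll regrasp and push until the stop is felt.

```bash
python3 - <<'E'
from h import *
e=np.load('e.npy'); d=-EX*np.cos(np.radians(3))-np.array([0,0,np.sin(np.radians(3))])
qk,_=quat(YAW,0); qk=list(qk); p=e-.006*d
ctrl.move_ptp(list(p+[-.03,0,.12]),qk); ctrl.line_to(p+[0,0,.12],speed=.15); ctrl.line_to(p,speed=.1,force_limit=8)
ctrl.clamp(); s=ctrl.read_state(); print(s['opening'],s['ft_force'],s['clock'])
r=ctrl.line_to(p-.02*d,speed=.02,force_limit=14)
s=ctrl.read_state(); print(r,'travel beyond start pose',(np.array(s['ee_pos'])-e)@d,s['opening'],s['ft_force'])
ctrl.ungrasp(); u=np.array(ctrl.read_state()['ee_pos'])
ctrl.line_to(u+[0,0,.12],speed=.15); ctrl.move_ptp([.36,.25,.35],ctrl.read_state()['ee_rot'])
ctrl.hold(.3); t=snap('top','end2_t.png');w=snap('side','end2_s.png'); print(ctrl.read_state()['clock'])
def red(i,x0,y0,x1,y1):
    h=cv2.cvtColor(i,cv2.COLOR_BGR2HSV); m=cv2.inRange(h,(0,150,60),(6,255,255))|cv2.inRange(h,(174,150,60),(180,255,255))
    ys,xs=np.nonzero(m[y0:y1,x0:x1]); return np.array([xs.mean()+x0,ys.mean()+y0])
k=red(t['image'],250,185,290,215); print('knob',k,onz(t,*k,.243),red(w['image'],262,150,300,185))
o=cv2.imread('pics/end_t.png'); print('tin/hopper change',[int((cv2.absdiff(o,t['image'])[y0:y1,x0:x1].max(2)>40).sum()) for x0,y0,x1,y1 in((214,160,244,186),(250,138,275,168))])
E
```

```text
0.019848084313290954 [-1.52041985  0.86028268  2.82424773] 48.6083
True travel beyond start pose -0.006623859501176988 0.019694494093966626 [-1.71049127 -0.74360322  4.46955982]
55.55
knob [268.63461538 199.48076923] [ 0.53176843 -0.12086117  0.243     ] [276.54666667 166.29333333]
tin/hopper change [0, 0]
```

```bash
python3 -c "
from cell import ctrl
print(ctrl.read_state()['clock']); ctrl.hand_in()"
```

```text
55.55
the job is handed in; nothing more can be done
```

The orange-banded tin stands on the mat under the chute with four balls in it, the other four are in the hopper, and the gate is pushed shut. I handed in at 55.6 s.

**Last checks:**
- **Balls:** the top picture showed four separate balls in the tin. In the hopper the first two ranks were gone. Rank 3 was in full view; of rank 4 only the tips show past the hopper's rim. Neither changed after the last push on the gate.
- **Gate:** the final push met the stop. The knob then measured about x = 0.532 m, where the dispenser's dimensions put it when shut.
- **Other things on the bench:** comparing the first and later pictures, only the tin, the balls, the knob and the arm had changed.

**What went wrong or disagreed:**
- **First knob grasp missed:** the fingertips sat about 35 mm higher than the reported TCP. I saw this in the side view and grasped again lower; the miss did not move the knob.
- **Gate slightly ajar at the start:** it was about 6–7 mm open. My 47 mm pull therefore opened it to about 54 mm, closer to the third pair's 57 mm than I intended.
- **First push shut felt no stop:** I gripped the knob again and pushed until it stopped, about 0.3 mm further.
- **Camera disagreement:** the two cameras differed by up to about 7 mm on the mat's position, so I set the tin 3 mm further out along the chute's direction as a compromise.
- **Finger opening:** it read about 2–5 mm under the true diameters of the knob and tin, though both grips held.

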